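# Crank the shaker machine to its mark

### The job

Push the swing arm over the shaker's lid as far as it will go. Then crank the machine clockwise (seen from above) at an even pace of about one turn every four to six seconds, pushing through the heavy point in each turn without stopping, pausing or racing, until the counter's pointer has come round to the steel mark on the dial's rim, between one and a bit over two turns; stop with the pointer on the mark and let go. Leave the mark, the syrup bottle, the tumbler and the jigger as they are.

Things in the scene. Friction and masses are not known exactly. Their poses are not given: they have to be found in the camera images.
- machine: Hand-cranked cocktail shaker machine of steel, fixed to the bar: base plate 170 x 560 mm, a 116 mm high bridge over a flywheel, a carriage with an upright shaker tin driven to and fro by the crank. Origin: crank axis at bar level. Its +y side has the carriage (tin centre 205 to 255 mm from the crank axis), its -y side the round counter (145 mm away, 112 mm diameter, top 67 mm high).
- crank_axis (a point): Point on the upright crank axis, 175 mm above the bar, level with the middle of the crank knob; x and y axes are the machine's.
- knob_mid (a point): Middle of the black upright crank knob, which spins freely on its pin: 32 mm diameter, 60 mm tall (145 to 205 mm above the bar), at the end of a flat steel crank arm (22 mm wide, top 138 mm above the bar), 80 mm from the crank axis. It can be pushed round from behind or gripped.
- crank (a joint): Crank angle, rad, growing clockwise seen from above. Starts at 0 (arm along the machine's -x); the mark is reached at 4 times mark, 8 to 13. Stays where it is left. Takes about 5 N at the knob, 10 N at the heavy point (2.1 rad after each multiple of a full turn), only 1 N at 4.2 rad after. Will not turn back below -0.3.
- flywheel: Dark steel disc, 124 mm diameter, 16 mm thick, lying level round the crank shaft under the bridge, 78 to 94 mm above the bar. It is dragged along by the crank through a slipping coupling: it follows the crank's speed with a lag of about 0.7 s and so shows the mean speed. Pace: one turn in 5 s is 1.3 rad/s.
- counter (a joint): Black pointer on the white counter dial, 52 mm from the dial's centre to its tip, geared to the crank: its angle is a quarter of the crank's, growing clockwise seen from above; 0 (the start): pointing along the machine's -x.
- clamp (a joint): Angle of the swing arm in rad: 0 open (arm along the machine's +y), 1.57 fully closed against its stop (arm along the machine's +x, lying over the shaker's lid); grows clockwise seen from above. Starts between 0 and 0.4. Stiff: stays where it is left, about 1 N at its pin moves it.
- clamp_pin (a point): Upright black pin at the free end of the swing arm, to push it by: 16 mm diameter, reaching from the arm's top (214 mm above the bar) to 246 mm above the bar; this point is 230 mm above the bar on the pin's axis. The arm is 18 mm wide, 8 mm thick.
- clamp_hinge (a point): Point on the upright hinge axis of the swing arm, 230 mm above the bar and 80 mm from the pin's axis; on the carriage, beside the shaker tin (86 mm diameter, lid top 200 mm above the bar). It rides on the carriage.
- syrup: Bystander: bottle standing on the bar, 72 mm diameter, 250 mm tall; origin at the centre of its underside.
- tumbler: Bystander: glass tumbler standing on the bar, 72 mm diameter, 130 mm tall; origin at the centre of its underside.
- jigger: Bystander: steel double measure standing on the bar, 46 mm diameter, 105 mm tall; origin at the centre of its underside.
- mark (a joint): Angle of the steel mark round the dial, counted like the pointer's: the pointer is on the mark when counter equals it. Set between 2 and 3.25 at the start; very stiff, to be left alone.
- mark_tip (a point): Point 50 mm from the dial's centre, 72 mm above the bar, where the pointer's tip must come: just inside the mark, a dark steel block 20 mm long, 14 mm wide along the rim, 20 mm tall.
- pointer_tip (a point): Point on the pointer, 50 mm from the dial's centre, 72 mm above the bar; on the mark when within 6 mm of mark_tip.

How it is judged:
On the way, in this order (a step that is already met when the one before it is completed fails the run):
1. the swing arm is pushed fully over the lid (value of joint clamp above 1.42 rad), for 0.2 s.
2. the crank is kept turning at an even pace: the flywheel stays between 0.5 and 2.5 rad/s for 3 s on end, before the mark is reached (angular speed of flywheel between 0.5 and 2.5 rad/s and distance between pointer_tip and mark_tip above 0.006 m), for 3 s.
At the end, for the whole second after the job is handed in: The counter's pointer rests on the mark (its tip point within 6 mm of the mark's, about 0.5 rad of the crank either way), the crank stands still, and the swing arm is closed over the lid (above 1.42 rad) (distance between pointer_tip and mark_tip below 0.006 m and value of joint crank above 6 rad and velocity of joint crank between -0.1 and 0.1 rad/s and value of joint clamp above 1.42 rad); the robot touches nothing.
It fails at once if the crank was cranked before the swing arm was closed (value of joint clamp below 1.3 rad and angular speed of flywheel above 0.3 rad/s).
It fails at once if the crank raced: flywheel above 3.2 rad/s (angular speed of flywheel above 3.2 rad/s).
It fails at once if the crank stalled on the way: flywheel below 0.3 rad/s with the crank between 2.5 and 6.5 rad (value of joint crank between 2.5 and 6.5 rad and angular speed of flywheel below 0.3 rad/s).
It fails at once if the syrup bottle, tumbler or jigger was moved (over 30 mm) or tipped, or the mark was moved (distance of any of syrup, tumbler, jigger from where it was at the start of the episode above 0.03 m or angle between any of syrup, tumbler, jigger's own z axis and vertical above 0.3 rad or distance of mark_tip from where it was at the start of the episode above 0.004 m).
It also fails if it takes over 70 s, if anything falls off the work surface, if the arm or the gripper's body presses on something with over 40 N, if the wrist force passes 120 N, or if a joint passes its speed limit or range.

### The arm

A 7-joint arm with a two-finger parallel gripper is mounted at the origin on the work surface. World frame = base frame: x ahead of the robot, y to its left, z up, the work surface at z = 0. Lengths are in m, angles in rad, forces in N, time in s.
With the tool pointing down it reaches from about 0.425 to 0.825 m from the base axis. Payload 3.6 kg.
Tool frame: the origin (TCP) lies midway between the tips of the shut fingers; the grasp point (between the pads) lies 19 mm behind it; x points along the fingers, z is the direction in which the jaws open and shut, and the axes are right-handed (so a half turn about x gives the same grasp; the last joint's range is limited). The gripper opens to 85 mm and grips with 20 to 120 N. Pads are 22 mm wide; open, the fingers measure 114 mm over their backs; the gripper's body (76 mm by 85 mm) begins 54 mm behind the grasp point. The pads swing forward as they close: fully open they stand 13 mm farther back than shut.
Start: joints at [-1.2, 0.615, -0.013, 1.423, 0.008, 1.103, -0.04], TCP at [0.252, 0.599, 0.231] pointing down, gripper open.
Joint ranges: [-3.12, 3.12], [-0.3, 2.06], [-1.34, 1.32], [0.26, 2.42], [-1.36, 4.5], [0.01, 1.98], [-2.84, 2.84]. Speed limits (rad/s): [2.79, 2.79, 3.14, 3.14, 3.14, 3.14, 3.14].

### API

Orientations are given as a unit quaternion [w, x, y, z].
In Python, from workcell import * gives the robot as it stands.
- The arm moves only by the shell command python3 -m inch 'ROWS' [FORCE]. ROWS is JSON, a list that holds one entry, the list of rows, each a list of 7 numbers: the turn, a rotation vector about the tool's x, y, z as a fraction of full scale, then the shift along the tool's x, y, z as a fraction of full scale, then the closure, from 0 (fully open) to 1 (shut). A call has 1 to 20 rows; each row is the pose to reach, as a shift and turn from the pose commanded when the call began, along the tool's axes at that moment; what a row does not reach only later rows make up. Full scale, the value 1, is 50 cm for a shift and 0.5 rad for a turn. A row lasts 1/12 s, in which the tool goes at most 41.7 mm and 7.16 degrees, less where a joint would pass 70% of its speed; a pose out of reach is approached as far as the arm can. A call with a number of a shift or a turn outside -1 to 1 is refused whole. A call with a gripper value outside its range is refused whole. The fingers move at their own pace and stop on an object; FORCE is the grip in N (left out, the last holds). Time passes only in rows, so rows that repeat a pose let the fingers close. It gives the time, the measured TCP pose, the force and the opening at its end, in the units of the state.
- sense(): the state, without advancing time (a new reading comes with each control period).
- capture(name): name is "scene" or "side" or "wrist"; returns a dict with "pixels" (420x560x3 uint8, red, green, blue), "vfov" (degrees; the focal length in pixels is half the picture's height over the tangent of half this angle, whatever the lens; pixels are square), "cx", "cy" (the principal point, pixels), "R" (3x3) and "t" (3): a world point X has camera coordinates R X + t; the wrist camera has in their place "mount" (4x4, takes a point from camera to tool coordinates, whose origin is the TCP and whose axes are the tool frame's). Camera axes: x right, y down, z forward; pixel columns grow to the right and rows downward; lengths in m; the calibration is good to about 2 mm. A picture is of the moment at which its call begins: read the wrist's pose just before it. There is no depth.
- finish_job(): hands the job in, once; it reports no verdict.
The state is a dict: "t": time; "qpos": joint angles; "qd": joint speeds; "joint_efforts": joint torques, N m; "tool_pos": TCP position; "eef_rot": TCP orientation; "wrist_force": force on the tool from outside, world axes, zero at the start; "torque": the same for the moment, N m; "width": opening from 0.0 (shut) to 1.0 (fully open).
Only numpy, scipy, OpenCV 4.12 (cv2) and the standard library are available. Lean on these libraries where they do the work, as an engineer would, in place of code of your own. Each camera call takes 0.05 s, during which the arm holds its last target. There are 200 camera calls.

## Working session

There is one attempt and no reset: what is moved stays moved. The work goes in short steps, Python scripts to look and compute and a shell command to move; the robot and the scene stay as the last step left them, time stands still between calls to the robot, and variables do not carry over. Pictures are saved under pics/ and viewed, about 8 in all and at most 12, crops included, and the job is handed in when it is done.

```bash
mkdir -p pics; ls; python3 - <<'E'
from workcell import *
import cv2,numpy as np
s=sense();print({k:np.round(v,3) for k,v in s.items()})
for n in("scene","side"):
    c=capture(n);cv2.imwrite(f"pics/{n}0.png",c["pixels"][...,::-1]);np.savez(f"{n}.npz",**c)
    print(n,c["vfov"],c["cx"],c["cy"],np.round(-c["R"].T@c["t"],3))
E
```

```text
pics
{'t': np.float64(0.0), 'qpos': array([-1.2  ,  0.616, -0.013,  1.425,  0.008,  1.103, -0.04 ]), 'qd': array([-0.   ,  0.001, -0.   , -0.001, -0.002,  0.001, -0.001]), 'joint_efforts': array([-0.0000e+00, -4.6921e+01,  2.5900e-01, -1.7103e+01,  1.0000e-02,
        1.0000e-02,  0.0000e+00]), 'tool_pos': array([0.251, 0.599, 0.23 ]), 'eef_rot': array([ 0.588, -0.392,  0.59 ,  0.391]), 'wrist_force': array([-0.29 ,  0.975,  0.521]), 'torque': array([ 0.015,  0.026, -0.023]), 'width': np.float64(1.0)}
scene 45.48981614343848 280.6390507154761 214.42372807429606 [1.511 0.054 1.454]
side 52.925943170525024 272.66249087455617 210.14269311988687 [-0.113 -0.974  0.963]
```

View pics/scene0.png

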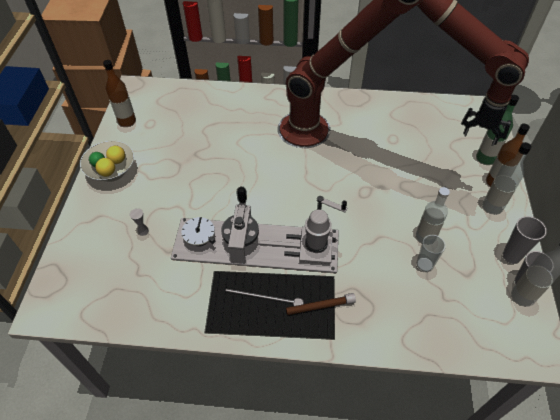

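View pics/side0.png

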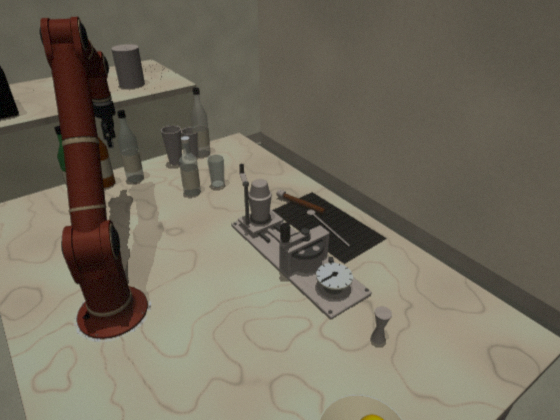

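Machine is roughly aligned with the world, knob towards the robot (240,195 in scene), counter at (198,232), swing-arm pin at about (344,205). I'll enlarge both views.

```bash
python3 - <<'E'
import cv2,numpy as np
a=cv2.imread("pics/scene0.png")[175:275,165:365];b=cv2.imread("pics/side0.png")[155:315,225:375]
cv2.imwrite("pics/zs.png",cv2.resize(a,None,fx=4,fy=4,interpolation=cv2.INTER_CUBIC))
cv2.imwrite("pics/zd.png",cv2.resize(b,None,fx=3.7,fy=3.7,interpolation=cv2.INTER_CUBIC))
E
```

```text
(no output)
```

View pics/zs.png

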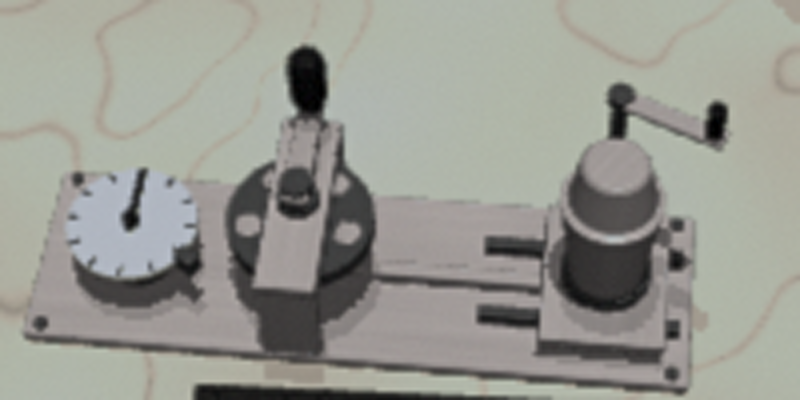

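View pics/zd.png

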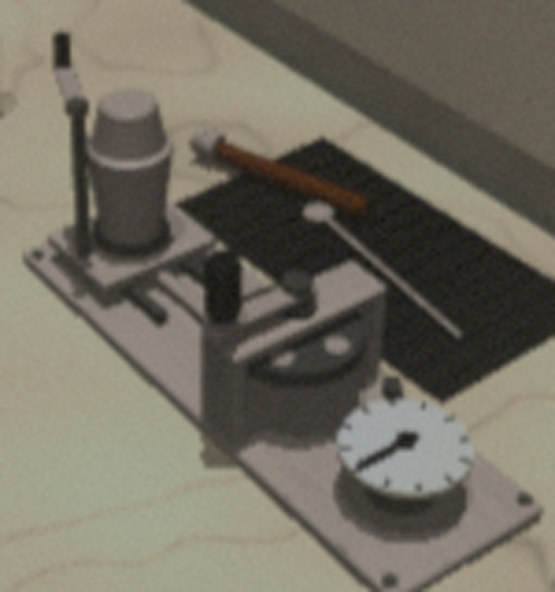

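```bash
cat > h.py <<'E'
import numpy as np
def ray(c,u,v):
    f=c["pixels"].shape[0]/2/np.tan(np.radians(float(c["vfov"]))/2)
    d=c["R"].T@np.array([(u-c["cx"])/f,(v-c["cy"])/f,1]);return -c["R"].T@c["t"],d/np.linalg.norm(d)
def plane(c,u,v,z):
    o,d=ray(c,u,v);return o+d*(z-o[2])/d[2]
def tri(a,b):
    A=0;y=0
    for o,d in(a,b):
        M=np.eye(3)-np.outer(d,d);A=A+M;y=y+M@o
    return np.linalg.solve(A,y)
E
python3 - <<'E'
from h import *
S=dict(np.load("scene.npz"));D=dict(np.load("side.npz"))
s=lambda x,y:(165+x/4-.4,175+y/4-.4)
d=lambda x,y:(225+x/3.7-.4,155+y/3.7-.4)
np.set_printoptions(precision=4,suppress=True)
for n,p,q,z in [("knob",(306,78),(222,287),.175),("pin",(716,122),(62,50),.23),("axiscap",(298,180),(297,277),.15),("hinge",(621,92),(77,103),.214),("dial",(131,220),(405,440),.067),("mark",(187,258),(391,388),.077)]:
    print(n,tri(ray(S,*s(*p)),ray(D,*d(*q))),plane(S,*s(*p),z),plane(D,*d(*q),z))
B=np.array([plane(S,*s(*p),.012) for p in [(78,179),(40,322),(671,374),(677,225)]])
print(B); yd=(B[2]+B[3]-B[0]-B[1]);print("yaw",np.degrees(np.arctan2(-yd[0],yd[1])),B.mean(0),np.linalg.norm(yd)/2)
for p in [(38,257),(388,580),(525,500)]: print(plane(D,*d(*p),.012))
E
```

```text
knob [ 0.5033 -0.175   0.1768] [ 0.5006 -0.1743  0.175 ] [ 0.5052 -0.1748  0.175 ]
pin [0.5607 0.1548 0.2302] [0.559  0.1559 0.23  ] [0.561  0.1528 0.23  ]
axiscap [ 0.5857 -0.1723  0.1482] [ 0.5855 -0.1706  0.15  ] [ 0.5848 -0.1762  0.15  ]
hinge [0.529  0.0807 0.2188] [0.5234 0.0821 0.214 ] [0.5334 0.0848 0.214 ]
dial [ 0.5841 -0.3191  0.0711] [ 0.5804 -0.3192  0.067 ] [ 0.5879 -0.3173  0.067 ]
mark [ 0.6178 -0.2653  0.0715] [ 0.6206 -0.2632  0.077 ] [ 0.6137 -0.2708  0.077 ]
[[ 0.5039 -0.3894  0.012 ]
 [ 0.6537 -0.3906  0.012 ]
 [ 0.6565  0.1416  0.012 ]
 [ 0.506   0.1421  0.012 ]]
yaw -0.2632416233410104 [ 0.5801 -0.1241  0.012 ] 0.5318510037408746
[0.5121 0.1402 0.012 ]
[ 0.5116 -0.3868  0.012 ]
[ 0.6627 -0.3895  0.012 ]
```

```bash
cat >> h.py <<'E'
from scipy.spatial.transform import Rotation as Ro
def Rt(s):
    q=np.array(s["eef_rot"]);return Ro.from_quat(q[[1,2,3,0]])
def tool(s,target,R=None):
    "shift in tool axes as fraction of full scale"
    return Rt(s).inv().apply(np.array(target)-s["tool_pos"])/.5
E
python3 - <<'E'
from h import *
from workcell import *
np.set_printoptions(precision=4,suppress=True)
s=sense();R=Rt(s);print(R.as_matrix())
S=dict(np.load("scene.npz"))
for p in [(430,240),(426,267),(500,208),(142,231)]: print(plane(S,*p,0))
print(tool(s,[.35,.5,.45]),tool(s,[.5,.2,.45]))
E
```

```text
[[-0.0009 -0.9219  0.3873]
 [-0.0022  0.3873  0.9219]
 [-1.     -0.     -0.0024]]
[0.5064 0.4763 0.    ]
[0.617  0.4539 0.    ]
[0.3428 0.7411 0.    ]
[ 0.5588 -0.5306  0.    ]
[-0.4392 -0.258  -0.1066] [-0.4382 -0.7669 -0.5435]
```

```bash
python3 - <<'E'
from h import *
from workcell import *
print(np.round(tool(sense(),[.535,.19,.40]),3))
E
python3 -m inch '[[[0,0,0,-0.1,0,0,1],[0,0,0,-0.2,0,0,1],[0,0,0,-0.27,0,0,1],[0,0,0,-0.34,0,0,1]]]' 40
```

```text
[-0.338 -0.839 -0.535]
t: 0.43
tool_pos: [0.2516, 0.5986, 0.3994]
eef_rot: [0.589, -0.392, 0.589, 0.391]
wrist_force: [-0.1, 1.1, 0.7]
width: 0.452
```

```bash
python3 -m inch '[[[0,0,0,0,-0.05,-0.03,1],[0.1,0,0,0,-0.11,-0.07,1],[0.2,0,0,0,-0.17,-0.11,1],[0.3,0,0,0,-0.23,-0.15,1],[0.4,0,0,0,-0.29,-0.19,1],[0.5,0,0,0,-0.35,-0.23,1],[0.6,0,0,0,-0.41,-0.27,1],[0.7,0,0,0,-0.47,-0.31,1],[0.8,0,0,0,-0.53,-0.34,1],[0.9,0,0,0,-0.59,-0.38,1],[1,0,0,0,-0.65,-0.42,1],[1,0,0,0,-0.71,-0.46,1],[1,0,0,0,-0.77,-0.5,1],[1,0,0,0,-0.81,-0.52,1],[1,0,0,0,-0.84,-0.535,1],[1,0,0,0,-0.84,-0.535,1],[1,0,0,0,-0.84,-0.535,1]]]'
python3 -m inch '[[[0.1,0,0,0,0,0,1],[0.2,0,0,0,0,0,1],[0.2,0,0,0.05,0,0,1],[0.2,0,0,0.1,0,0,1],[0.2,0,0,0.15,0,0,1],[0.2,0,0,0.2,0,0,1],[0.2,0,0,0.25,0,0,1],[0.2,0,0,0.25,0,0,1]]]'
python3 - <<'E'
from h import *
from workcell import *
import cv2
np.set_printoptions(precision=4,suppress=True)
s=sense();print(s["qpos"],s["tool_pos"],s["width"]);print(Rt(s).as_matrix())
c=capture("wrist");print(c["mount"],c["vfov"],c["cx"],c["cy"]);np.savez("w.npz",pos=s["tool_pos"],rot=Rt(s).as_matrix(),**c)
cv2.imwrite("pics/w1.png",c["pixels"][...,::-1])
E
```

```text
t: 1.85
tool_pos: [0.5353, 0.1895, 0.3973]
eef_rot: [0.667, -0.233, 0.668, 0.233]
wrist_force: [-0.9, 0.2, -0.5]
width: -0.001
t: 2.52
tool_pos: [0.5307, 0.1916, 0.2678]
eef_rot: [0.674, -0.201, 0.682, 0.201]
wrist_force: [-0.2, 0.5, -0.5]
width: 0.001
[-0.5369  0.4581  0.2344  1.6199 -0.1176  1.0894  0.3069] [0.5307 0.1916 0.2678] 0.0009209325407036924
[[-0.0117 -0.5454  0.8381]
 [-0.0027  0.8381  0.5455]
 [-0.9999  0.0042 -0.0113]]
[[ 0.0015 -0.3246  0.9458 -0.1424]
 [ 0.0001 -0.9458 -0.3246  0.0847]
 [ 1.      0.0006 -0.0014 -0.0011]
 [ 0.      0.      0.      1.    ]] 70.41484466068677 279.5696699824002 201.23036907026076
```

View pics/w1.png

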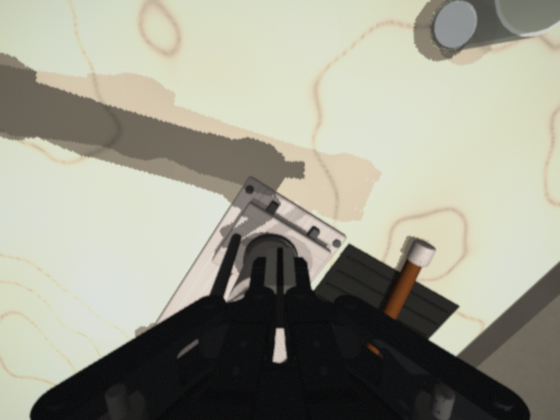

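```bash
python3 -m inch '[[[0,0,0,0.03,0,0,1],[0,0,0,0.06,0,0,1],[0,0,0,0.09,0,0,1],[0,0,0,0.09,0,0,1],[0,0,0,0.09,0,0,1]]]'
python3 - <<'E'
from h import *
from workcell import *
s=sense();R=Rt(s).as_matrix();n=-R[:2,1]
for th in np.arange(.4,1.66,.1):
    p=np.array([.529,.081])+.08*np.array([np.sin(th),np.cos(th)])-n*.019
    print(round(th,2),np.round(tool(s,[*p,.222]),3))
E
```

```text
t: 2.98
tool_pos: [0.5356, 0.1911, 0.2292]
eef_rot: [0.679, -0.2, 0.678, 0.201]
wrist_force: [-0.1, 0.2, 0.3]
width: -0.002
0.4 [ 0.014 -0.05   0.002]
0.5 [ 0.014 -0.064  0.01 ]
0.6 [ 0.014 -0.078  0.017]
0.7 [ 0.014 -0.093  0.022]
0.8 [ 0.014 -0.109  0.026]
0.9 [ 0.014 -0.124  0.029]
1.0 [ 0.014 -0.14   0.029]
1.1 [ 0.014 -0.156  0.028]
1.2 [ 0.014 -0.172  0.026]
1.3 [ 0.014 -0.188  0.022]
1.4 [ 0.014 -0.203  0.016]
1.5 [ 0.014 -0.217  0.009]
1.6 [ 0.014 -0.231  0.001]
```

```bash
python3 -m inch '[[[0,0,0,0.01,-0.02,0,1],[0,0,0,0.01,-0.035,0,1],[0,0,0,0.01,-0.05,0.002,1],[0,0,0,0.01,-0.064,0.01,1],[0,0,0,0.01,-0.078,0.017,1],[0,0,0,0.01,-0.093,0.022,1],[0,0,0,0.01,-0.109,0.026,1],[0,0,0,0.01,-0.124,0.029,1],[0,0,0,0.01,-0.14,0.029,1],[0,0,0,0.01,-0.156,0.028,1],[0,0,0,0.01,-0.172,0.026,1],[0,0,0,0.01,-0.188,0.022,1],[0,0,0,0.01,-0.195,0.019,1],[0,0,0,0.01,-0.203,0.016,1],[0,0,0,0.01,-0.21,0.012,1],[0,0,0,0.01,-0.217,0.009,1],[0,0,0,0.01,-0.217,0.009,1]]]'
python3 - <<'E'
from workcell import *
import cv2,numpy as np
c=capture("side");np.savez("side2.npz",**c);b=capture("scene")
b_=b["pixels"][165:285,260:360,::-1];a=c["pixels"][140:260,215:335,::-1]
f=lambda x:cv2.resize(x,None,fx=3.6,fy=3.6,interpolation=cv2.INTER_CUBIC)
np.savez("scene2.npz",**b)
cv2.imwrite("pics/c2.png",np.hstack([f(a),f(b_)]))
E
```

```text
t: 4.4
tool_pos: [0.5979, 0.0999, 0.223]
eef_rot: [0.678, -0.2, 0.679, 0.199]
wrist_force: [0.2, 0.6, -0.2]
width: 0.0
```

View pics/c2.png

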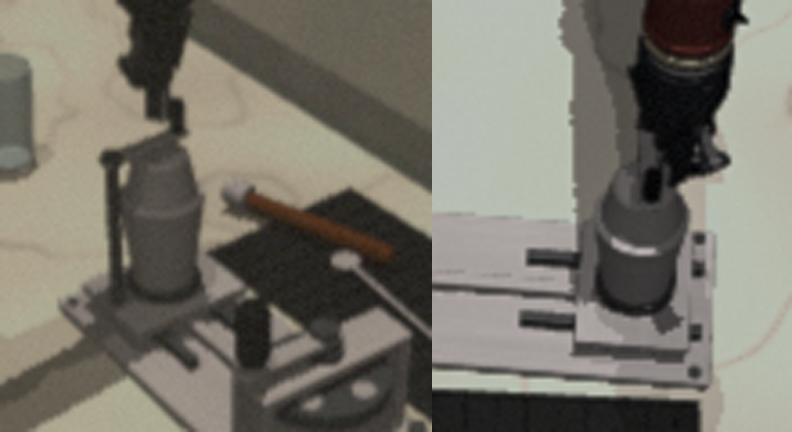

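The swing arm lies over the lid with the pin at its front (side crop (178,115)); now nudging it against its stop.

```bash
for i in 1 2; do python3 -m inch '[[[0,0,0,0,-0.004,-0.003,1],[0,0,0,0,-0.008,-0.005,1],[0,0,0,0,-0.008,-0.005,1]]]'; done
```

```text
t: 4.75
tool_pos: [0.598, 0.0962, 0.2229]
eef_rot: [0.678, -0.2, 0.678, 0.2]
wrist_force: [-0.1, -0.3, -0.3]
width: -0.001
t: 5.0
tool_pos: [0.5979, 0.0936, 0.223]
eef_rot: [0.678, -0.199, 0.678, 0.201]
wrist_force: [-1.5, 3.9, -0.5]
width: -0.002
```

```bash
python3 -m inch '[[[0,0,0,0,-0.004,-0.003,1],[0,0,0,0,-0.004,-0.003,1],[0,0,0,0,-0.004,-0.003,1]]]'
python3 - <<'E'
from workcell import *
import cv2,numpy as np
c=capture("side");np.savez("side2.npz",**c);b=capture("scene");np.savez("scene2.npz",**b)
b_=b["pixels"][180:280,260:360,::-1];a=c["pixels"][165:265,225:325,::-1]
f=lambda x:cv2.resize(x,None,fx=4,fy=4,interpolation=cv2.INTER_CUBIC)
cv2.imwrite("pics/c3.png",np.hstack([f(a),f(b_)]))
E
```

```text
t: 5.25
tool_pos: [0.5978, 0.0934, 0.223]
eef_rot: [0.679, -0.199, 0.677, 0.203]
wrist_force: [0.2, 7.2, 0.1]
width: -0.0
```

View pics/c3.png

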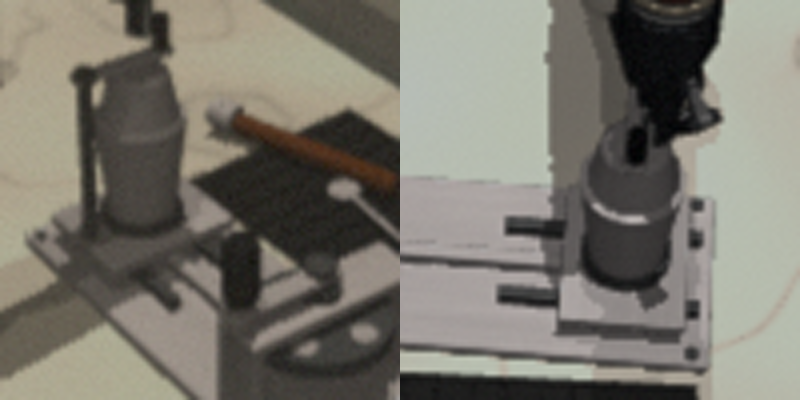

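```bash
python3 - <<'E'
from h import *
from workcell import *
np.set_printoptions(precision=4,suppress=True)
S=dict(np.load("scene2.npz"));D=dict(np.load("side2.npz"))
p=tri(ray(S,260+238/4-.4,180+145/4-.4),ray(D,225+160/4-.4,165+32/4-.4))
h=tri(ray(S,319.85,197.6),ray(D,225+83/4-.4,165+74/4-.4));print(p,h,np.arctan2(p[0]-.529,p[1]-h[1]))
s=sense();print(s["qpos"])
S0=dict(np.load("scene.npz"));x=s["tool_pos"]
print("retreat/up, above knob",tool(s,[x[0]-.01,x[1]+.02,.30]),tool(s,[.503,-.175,.30]))
E
```

```text
[0.6088 0.0811 0.23  ] [0.528  0.0804 0.2169] 1.561607491071015
[-0.3266  0.5579  0.2256  1.5787 -0.1456  1.0204  0.5186]
retreat/up, above knob [-0.1538  0.0451  0.0055] [-0.1569 -0.346  -0.4511]
```

```bash
python3 -m inch '[[[0,0,0,0,0.02,0.005,1],[0,0,0,-0.05,0.04,0.01,1],[0,0,0,-0.12,0.04,0.01,1],[0,0,0,-0.16,0.0,-0.02,0.8],[0,0,0,-0.16,-0.05,-0.07,0.6],[0,0,0,-0.16,-0.1,-0.12,0.4],[0,0,0,-0.16,-0.15,-0.17,0.2],[0,0,0,-0.16,-0.2,-0.22,0],[0,0,0,-0.16,-0.24,-0.28,0],[0,0,0,-0.16,-0.28,-0.34,0],[0,0,0,-0.16,-0.31,-0.39,0],[0,0,0,-0.16,-0.33,-0.43,0],[0,0,0,-0.16,-0.346,-0.451,0],[0,0,0,-0.16,-0.346,-0.451,0],[0,0,0,-0.16,-0.346,-0.451,0],[0,0,0,-0.16,-0.346,-0.451,0]]]' 60
python3 - <<'E'
from h import *
from workcell import *
import cv2
np.set_printoptions(precision=4,suppress=True)
s=sense();print(s["qpos"],s["tool_pos"],Rt(s).as_matrix());print(tool(s,[.503,-.175,.16]))
w=capture("wrist");
# dial: saved for mark reading from scene
b=capture("scene");np.savez("scene3.npz",**b)
f=lambda x,k:cv2.resize(x,None,fx=k,fy=k,interpolation=cv2.INTER_CUBIC)
a=f(b["pixels"][210:260,175:225,::-1],8)
cv2.imwrite("pics/d4.png",np.hstack([a,f(w["pixels"][:400,130:530,::-1],1)]))
E
```

```text
t: 6.68
tool_pos: [0.5027, -0.1773, 0.3029]
eef_rot: [0.678, -0.2, 0.678, 0.2]
wrist_force: [0.1, 0.2, 0.2]
width: 1.002
[ 0.0887  0.3753  0.3033  1.6574 -0.1218  1.1276  0.999 ] [ 0.5027 -0.1773  0.3029] [[-0.0001 -0.5435  0.8394]
 [ 0.0003  0.8394  0.5435]
 [-1.      0.0003  0.0001]]
[0.2858 0.0034 0.0029]
```

View pics/d4.png

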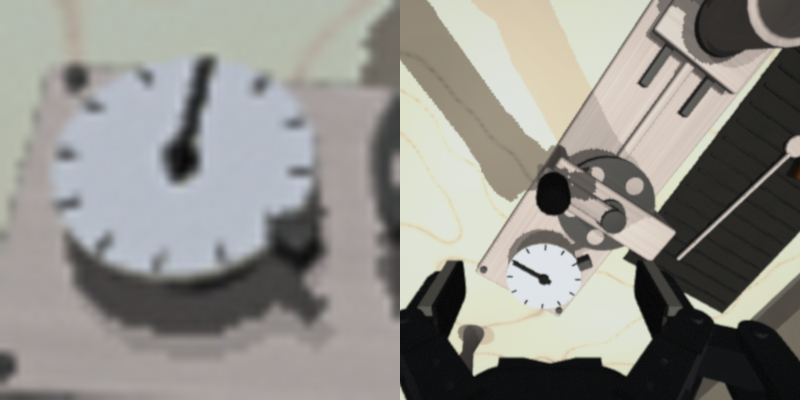

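```bash
python3 - <<'E'
from h import *
from workcell import *
np.set_printoptions(precision=4,suppress=True)
s=sense();w=capture("wrist");M=np.array(w["mount"]);R=Rt(s).as_matrix()
f=210/np.tan(np.radians(w["vfov"]/2))
def pl(u,v,z):
    d=R@M[:3,:3]@np.array([(u-270-w["cx"])/f,(v-w["cy"])/f,1]);o=s["tool_pos"]+R@M[:3,3];return o+d*(z-o[2])/d[2]
c=pl(544,279,.069);p=pl(515,263,.07);m=pl(585,262,.077)
S=dict(np.load("scene3.npz"));g=lambda x,y,z:plane(S,175+x/8-.4,210+y/8-.4,z)
c2=g(183,167,.067);p2=g(208,62,.07);m2=g(294,235,.077)
a=lambda q,c:np.arctan2(q[1]-c[1],-(q[0]-c[0]))
for C,P,Q in((c,p,m),(c2,p2,m2)):print(C,P,Q,a(P,C),a(Q,C),np.linalg.norm((Q-C)[:2]))
print("knob top/cap",pl(553,190,.19),pl(613,213,.15))
E
```

```text
[ 0.5846 -0.3204  0.069 ] [ 0.535  -0.3201  0.07  ] [ 0.6152 -0.2611  0.077 ] 0.006164933473092527 2.0466682243001286 0.06678955094134927
[ 0.5839 -0.3181  0.067 ] [ 0.5311 -0.317   0.07  ] [ 0.6201 -0.2633  0.077 ] 0.020431836045439914 2.1545604473052147 0.06568036589637866
knob top/cap [ 0.5001 -0.1693  0.19  ] [ 0.5744 -0.1658  0.15  ]
```

```bash
python3 -m inch '[[[0,0,0,0.06,0.003,0.003,0],[0,0,0,0.12,0.003,0.003,0],[0,0,0,0.18,0.003,0.003,0],[0,0,0,0.23,0.003,0.003,0],[0,0,0,0.27,0.003,0.003,0],[0,0,0,0.286,0.003,0.003,0],[0,0,0,0.286,0.003,0.003,0],[0,0,0,0.286,0.003,0.003,0.5],[0,0,0,0.286,0.003,0.003,0.7],[0,0,0,0.286,0.003,0.003,0.9],[0,0,0,0.286,0.003,0.003,1],[0,0,0,0.286,0.003,0.003,1],[0,0,0,0.286,0.003,0.003,1]]]' 60
python3 - <<'E'
from h import *
from workcell import *
import cv2
np.set_printoptions(precision=4,suppress=True)
s=sense();print(s["tool_pos"],s["wrist_force"],s["width"])
b=capture("scene");d=capture("side")
f=lambda x,k:cv2.resize(x,None,fx=k,fy=k,interpolation=cv2.INTER_CUBIC)
cv2.imwrite("pics/g5.png",np.hstack([f(b["pixels"][140:260,180:300,::-1],3.3),f(d["pixels"][180:300,230:350,::-1],3.3)]))
E
```

```text
t: 7.92
tool_pos: [0.5051, -0.1761, 0.1617]
eef_rot: [0.68, -0.201, 0.676, 0.199]
wrist_force: [3.3, 0.7, 5.2]
width: 0.355
[ 0.5051 -0.1761  0.1617] [3.2898 0.7226 5.2307] 0.3553751054005927
```

View pics/g5.png

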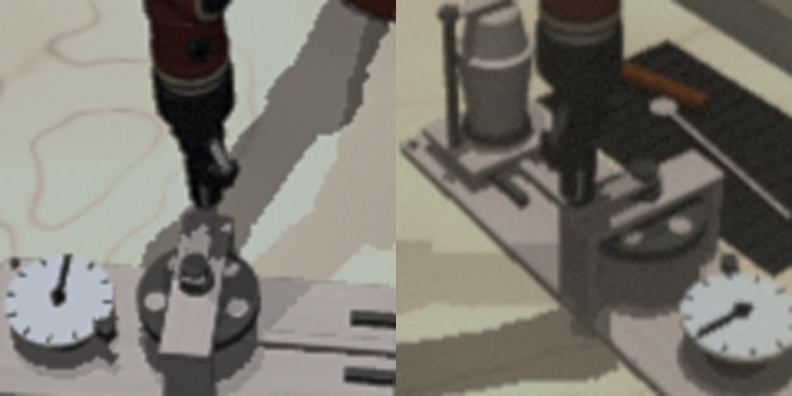

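```bash
python3 - <<'E'
import numpy as np
ph=[.02,.06,.12,.2,.3];
while len(ph)<75: ph.append(ph[-1]+.11)
ph=ph[:75]
for i in (.09,.07,.05,.03,.01): ph.append(ph[-1]+i)
ph=np.array([0]+ph)
d=np.stack([.08*(1-np.cos(ph)),.08*np.sin(ph)],1)
t=d@np.array([[-.5435,.8394],[.8394,.5435]])/.5
for k in range(4):
    r=np.round(t[20*k+1:20*k+21],3)-np.round(t[20*k],3)
    print(ph[20*k+20],",".join("[0,0,0,0,%.3f,%.3f,1]"%tuple(x+0.) for x in r))
E
```

```text
1.9500000000000008 [0,0,0,0,0.003,0.002,1],[0,0,0,0,0.008,0.005,1],[0,0,0,0,0.015,0.011,1],[0,0,0,0,0.025,0.020,1],[0,0,0,0,0.036,0.032,1],[0,0,0,0,0.046,0.046,1],[0,0,0,0,0.055,0.061,1],[0,0,0,0,0.062,0.077,1],[0,0,0,0,0.068,0.094,1],[0,0,0,0,0.071,0.111,1],[0,0,0,0,0.073,0.129,1],[0,0,0,0,0.073,0.146,1],[0,0,0,0,0.070,0.164,1],[0,0,0,0,0.066,0.181,1],[0,0,0,0,0.060,0.197,1],[0,0,0,0,0.052,0.213,1],[0,0,0,0,0.043,0.228,1],[0,0,0,0,0.032,0.241,1],[0,0,0,0,0.019,0.254,1],[0,0,0,0,0.006,0.265,1]
4.1499999999999995 [0,0,0,0,-0.015,0.009,1],[0,0,0,0,-0.031,0.017,1],[0,0,0,0,-0.048,0.023,1],[0,0,0,0,-0.065,0.027,1],[0,0,0,0,-0.082,0.029,1],[0,0,0,0,-0.100,0.029,1],[0,0,0,0,-0.117,0.027,1],[0,0,0,0,-0.135,0.024,1],[0,0,0,0,-0.151,0.018,1],[0,0,0,0,-0.167,0.011,1],[0,0,0,0,-0.182,0.002,1],[0,0,0,0,-0.196,-0.009,1],[0,0,0,0,-0.209,-0.021,1],[0,0,0,0,-0.221,-0.034,1],[0,0,0,0,-0.230,-0.049,1],[0,0,0,0,-0.239,-0.064,1],[0,0,0,0,-0.245,-0.081,1],[0,0,0,0,-0.250,-0.098,1],[0,0,0,0,-0.252,-0.115,1],[0,0,0,0,-0.253,-0.133,1]
6.350000000000006 [0,0,0,0,0.001,-0.017,1],[0,0,0,0,0.004,-0.035,1],[0,0,
[... 243 characters left out ...]
],[0,0,0,0,0.140,-0.156,1],[0,0,0,0,0.157,-0.158,1],[0,0,0,0,0.175,-0.157,1],[0,0,0,0,0.192,-0.154,1],[0,0,0,0,0.209,-0.150,1],[0,0,0,0,0.225,-0.144,1],[0,0,0,0,0.241,-0.136,1],[0,0,0,0,0.256,-0.126,1]
8.25000000000001 [0,0,0,0,0.013,0.011,1],[0,0,0,0,0.025,0.024,1],[0,0,0,0,0.036,0.038,1],[0,0,0,0,0.045,0.053,1],[0,0,0,0,0.053,0.069,1],[0,0,0,0,0.058,0.086,1],[0,0,0,0,0.062,0.103,1],[0,0,0,0,0.064,0.120,1],[0,0,0,0,0.064,0.138,1],[0,0,0,0,0.062,0.155,1],[0,0,0,0,0.058,0.173,1],[0,0,0,0,0.052,0.189,1],[0,0,0,0,0.044,0.205,1],[0,0,0,0,0.035,0.220,1],[0,0,0,0,0.024,0.234,1],[0,0,0,0,0.014,0.244,1],[0,0,0,0,0.006,0.252,1],[0,0,0,0,0.000,0.257,1],[0,0,0,0,-0.004,0.259,1],[0,0,0,0,-0.006,0.260,1]
```

```bash
python3 -m inch '[[[0,0,0,0,0.003,0.002,1],[0,0,0,0,0.008,0.005,1],[0,0,0,0,0.015,0.011,1],[0,0,0,0,0.025,0.020,1],[0,0,0,0,0.036,0.032,1],[0,0,0,0,0.046,0.046,1],[0,0,0,0,0.055,0.061,1],[0,0,0,0,0.062,0.077,1],[0,0,0,0,0.068,0.094,1],[0,0,0,0,0.071,0.111,1],[0,0,0,0,0.073,0.129,1],[0,0,0,0,0.073,0.146,1],[0,0,0,0,0.070,0.164,1],[0,0,0,0,0.066,0.181,1],[0,0,0,0,0.060,0.197,1],[0,0,0,0,0.052,0.213,1],[0,0,0,0,0.043,0.228,1],[0,0,0,0,0.032,0.241,1],[0,0,0,0,0.019,0.254,1],[0,0,0,0,0.006,0.265,1]]]'
```

```text
t: 9.68
tool_pos: [0.6093, -0.0992, 0.1616]
eef_rot: [0.676, -0.198, 0.68, 0.203]
wrist_force: [-10.1, 3.7, 15.3]
width: 0.356
```

```bash
python3 -m inch '[[[0,0,0,0,-0.015,0.009,1],[0,0,0,0,-0.031,0.017,1],[0,0,0,0,-0.048,0.023,1],[0,0,0,0,-0.065,0.027,1],[0,0,0,0,-0.082,0.029,1],[0,0,0,0,-0.100,0.029,1],[0,0,0,0,-0.117,0.027,1],[0,0,0,0,-0.135,0.024,1],[0,0,0,0,-0.151,0.018,1],[0,0,0,0,-0.167,0.011,1],[0,0,0,0,-0.182,0.002,1],[0,0,0,0,-0.196,-0.009,1],[0,0,0,0,-0.209,-0.021,1],[0,0,0,0,-0.221,-0.034,1],[0,0,0,0,-0.230,-0.049,1],[0,0,0,0,-0.239,-0.064,1],[0,0,0,0,-0.245,-0.081,1],[0,0,0,0,-0.250,-0.098,1],[0,0,0,0,-0.252,-0.115,1],[0,0,0,0,-0.253,-0.133,1]]]'
```

```text
t: 11.35
tool_pos: [0.6262, -0.2442, 0.1618]
eef_rot: [0.679, -0.2, 0.677, 0.2]
wrist_force: [0.0, 2.5, 7.4]
width: 0.356
```

```bash
python3 -m inch '[[[0,0,0,0,0.001,-0.017,1],[0,0,0,0,0.004,-0.035,1],[0,0,0,0,0.009,-0.051,1],[0,0,0,0,0.016,-0.068,1],[0,0,0,0,0.025,-0.083,1],[0,0,0,0,0.035,-0.097,1],[0,0,0,0,0.047,-0.110,1],[0,0,0,0,0.060,-0.122,1],[0,0,0,0,0.074,-0.133,1],[0,0,0,0,0.089,-0.141,1],[0,0,0,0,0.105,-0.148,1],[0,0,0,0,0.122,-0.153,1],[0,0,0,0,0.140,-0.156,1],[0,0,0,0,0.157,-0.158,1],[0,0,0,0,0.175,-0.157,1],[0,0,0,0,0.192,-0.154,1],[0,0,0,0,0.209,-0.150,1],[0,0,0,0,0.225,-0.144,1],[0,0,0,0,0.241,-0.136,1],[0,0,0,0,0.256,-0.126,1]]]'
```

```text
t: 13.02
tool_pos: [0.5051, -0.1747, 0.1617]
eef_rot: [0.68, -0.202, 0.677, 0.196]
wrist_force: [3.9, -5.9, 3.8]
width: 0.359
```

One full turn done, forces small; finishing the last piece.

```bash
python3 -m inch '[[[0,0,0,0,0.013,0.011,1],[0,0,0,0,0.025,0.024,1],[0,0,0,0,0.036,0.038,1],[0,0,0,0,0.045,0.053,1],[0,0,0,0,0.053,0.069,1],[0,0,0,0,0.058,0.086,1],[0,0,0,0,0.062,0.103,1],[0,0,0,0,0.064,0.120,1],[0,0,0,0,0.064,0.138,1],[0,0,0,0,0.062,0.155,1],[0,0,0,0,0.058,0.173,1],[0,0,0,0,0.052,0.189,1],[0,0,0,0,0.044,0.205,1],[0,0,0,0,0.035,0.220,1],[0,0,0,0,0.024,0.234,1],[0,0,0,0,0.014,0.244,1],[0,0,0,0,0.006,0.252,1],[0,0,0,0,0.000,0.257,1],[0,0,0,0,-0.004,0.259,1],[0,0,0,0,-0.006,0.260,1]]]'
python3 - <<'E'
from h import *
from workcell import *
import cv2
np.set_printoptions(precision=4,suppress=True)
s=sense();print(s["tool_pos"],s["wrist_force"]);d=s["tool_pos"][:2]-[.585,-.175];print("crank",2*np.pi+np.arctan2(d[1],-d[0]))
b=capture("scene");d=capture("side");np.savez("scene4.npz",**b);np.savez("side4.npz",**d)
f=lambda x,k:cv2.resize(x,None,fx=k,fy=k,interpolation=cv2.INTER_CUBIC)
cv2.imwrite("pics/e6.png",np.hstack([f(b["pixels"][210:260,175:225,::-1],8),f(d["pixels"][245:295,310:360,::-1],8)]))
E
```

```text
t: 14.68
tool_pos: [0.6111, -0.0998, 0.1617]
eef_rot: [0.677, -0.198, 0.68, 0.203]
wrist_force: [-9.4, 5.6, 15.2]
width: 0.357
[ 0.6111 -0.0998  0.1617] [-9.4084  5.5821 15.1777]
crank 8.18771881522281
```

View pics/e6.png

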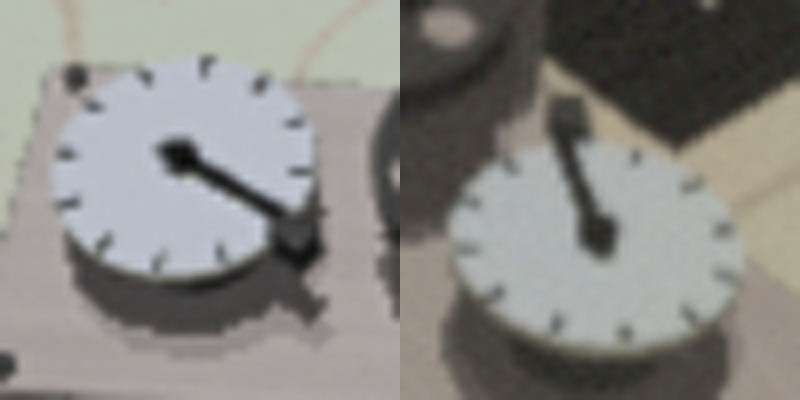

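```bash
python3 - <<'E'
from h import *
S=dict(np.load("scene4.npz"));D=dict(np.load("side4.npz"))
g=lambda x,y,z:plane(S,175+x/8-.4,210+y/8-.4,z);e=lambda x,y,z:plane(D,310+x/8-.4,245+y/8-.4,z)
a=lambda q,c:np.arctan2(q[1]-c[1],-(q[0]-c[0]))
for f,h,t,m in((g,(182,157),(277,214),(295,237)),(e,(198,235),(168,150),(169,117))):
    c,p=f(*h,.072),f(*t,.072)
    C=np.array([.584,-.319]);print(c,p,"pointer",a(p,c),"mark",[round(float(a(f(*m,z),C)),3) for z in(.072,.077,.082)],[round(float(a(f(*m,z),c)),3) for z in(.072,.077,.082)])
E
```

```text
[ 0.58222423 -0.31810278  0.072     ] [ 0.60712597 -0.27326639  0.072     ] pointer 2.077769169670842 mark [2.12, 2.152, 2.182] [2.151, 2.181, 2.21]
[ 0.58334081 -0.32297506  0.072     ] [ 0.60634942 -0.28091051  0.072     ] pointer 2.071320381115546 mark [2.171, 2.151, 2.126] [2.145, 2.124, 2.099]
```

```bash
python3 -m inch '[[[0,0,0,0,-0.009,0.006,1],[0,0,0,0,-0.02,0.012,1],[0,0,0,0,-0.032,0.017,1],[0,0,0,0,-0.043,0.021,1],[0,0,0,0,-0.043,0.021,1],[0,0,0,0,-0.043,0.021,1],[0,0,0,0,-0.043,0.021,1]]]'
python3 -m inch '[[[0,0,0,0,0,0,0.5],[0,0,0,0,0,0,0.3],[0,0,0,0,0,0,0],[0,0,0,0,0,0,0],[0,0,0,0,0,0,0],[0,0,0,0,0,0,0],[0,0,0,-0.05,0,0,0],[0,0,0,-0.12,0,0,0],[0,0,0,-0.19,0,0,0],[0,0,0,-0.26,0,0,0],[0,0,0,-0.33,0,0,0],[0,0,0,-0.33,0,0,0],[0,0,0,-0.33,0,0,0],[0,0,0,-0.33,0,0,0]]]'
python3 - <<'E'
from h import *
from workcell import *
import cv2
s=sense();print(s["tool_pos"],s["wrist_force"],s["width"],s["t"])
b=capture("scene");d=capture("side");np.savez("scene4.npz",**b);np.savez("side4.npz",**d)
f=lambda x,k:cv2.resize(x,None,fx=k,fy=k,interpolation=cv2.INTER_CUBIC)
cv2.imwrite("pics/e7.png",np.vstack([np.hstack([f(b["pixels"][210:260,175:225,::-1],6),f(d["pixels"][245:295,310:360,::-1],6)]),cv2.resize(b["pixels"][120:320,100:500,::-1],(600,300))]))
E
```

```text
t: 15.37
tool_pos: [0.6334, -0.1118, 0.1617]
eef_rot: [0.678, -0.199, 0.678, 0.202]
wrist_force: [-3.0, 5.5, 11.0]
width: 0.358
t: 16.53
tool_pos: [0.6337, -0.1153, 0.3244]
eef_rot: [0.678, -0.2, 0.679, 0.2]
wrist_force: [0.2, -0.0, -0.9]
width: 0.996
[ 0.63367264 -0.11525761  0.32435813] [ 0.15028512 -0.03928161 -0.93568717] 0.9962751340475142 16.5333
```

View pics/e7.png

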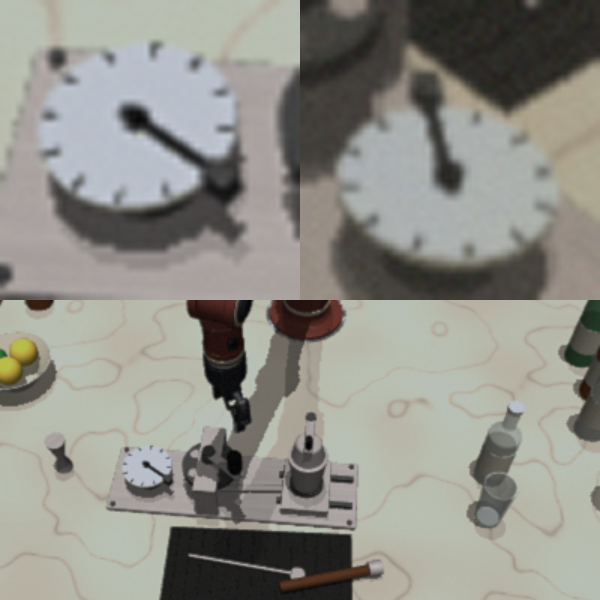

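The pointer runs straight into the mark in both dial crops: hub (450,180), tip (431,110) and block (427,88) in the side view. The swing arm lies over the lid, the gripper is clear, and the bystanders are unmoved.

```bash
python3 -c "
from workcell import *
print(finish_job())"
```

```text
the job is handed in; nothing more can be done
None
```

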